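Set the panel jig: spacer rings on the post, sprung leg locked at its mark

ROBOT

A 6-joint arm with a two-finger parallel gripper is mounted at the origin on the work surface. World frame = base frame: x ahead of the robot, y to its left, z up, the work surface at z = 0. Lengths are in m, angles in degrees, forces in N, time in s.
With the tool pointing down it reaches from about 0.25 to 0.85 m from the base axis. Payload 12.5 kg.
Tool frame: the origin (TCP) lies at the very end of the fingers, on their centre line; the grasp point (between the pads) lies 19 mm behind it; z points along the fingers, y is the line along which they close (so a half turn about z gives the same grasp; the last joint's range is limited). The gripper opens to 93 mm and grips with 3 to 60 N. Pads are 15 mm wide; open, the fingers measure 128 mm over their backs; the gripper's body (75 mm by 188 mm) begins 65 mm behind the grasp point.
Start: joints at [-74.977, 20.094, 94.641, -0, 65.266, -4.847], TCP at [0.187, -0.517, 0.181] pointing down, gripper open.
Joint ranges: [-157.81, 157.81], [-45, 120.19], [0.68, 151.7], [-89.99, 269.99], [4.06, 180], [-164.3, 164.3]. Speed limits (degrees/s): [127.2, 127.2, 159.86, 180, 180, 180].

INTERFACE

Orientations are given as a 3x3 rotation matrix whose columns are the frame's x, y, z axes.
In Python, from plant import ctrl gives the robot as it stands.
- The arm moves only by the tool apply_moves, never from a script. Its arguments are lists of equal length, an entry for each row: "travel": the shift along the tool's x, y, z in mm, a list of three; "delta_rot": the turn, a rotation vector about the tool's x, y, z in degrees, a list of three. In form: {"travel": [[x, y, z], ...], "delta_rot": [[wx, wy, wz], ...]}. A call has 1 to 8 rows; each row is the pose to reach, as a shift and turn from the pose commanded when the call began, along the tool's axes at that moment; what a row does not reach only later rows make up. A row lasts 1/10 s, in which the tool goes at most 50 mm and 8.59 degrees, less where a joint would pass 70% of its speed; a pose out of reach is approached as far as the arm can. A call with a gripper value outside its range is refused whole. "grip" is the opening, from 0 (shut) to 1 (fully open), set as the call begins (left out, the last holds). The fingers move at their own pace and stop on an object; "newtons" is the grip in N (left out, the last holds). Time passes only in rows, so rows that repeat a pose let the fingers close. It gives the time, the measured TCP pose, the force, the opening and the grip force at its end, in the units of the state.
- ctrl.get_state(): the state, without advancing time (a new reading comes with each control period).
- ctrl.read_camera(name): name is "side" or "top" or "wrist"; returns a dict with "pixels" (400x640x3 uint8, blue, green, red), "fx", "fy", "cx", "cy" (pixels), "k1" (the pictures are not rectified: a ray, as slopes to the right and down, at radius r is drawn at 1 + k1 r^2 times it, then the intrinsics apply), "extrinsics" (4x4, takes a point from camera to world coordinates). Camera axes: x right, y down, z forward; pixel columns grow to the right and rows downward; lengths in m; the calibration is good to about 2 mm. A picture is of the moment at which its call begins. There is no depth.
- ctrl.finish_job(): hands the job in; it is judged then, once.
Trained networks look in a picture, given as the dict that the camera call returned (one of the last four; its "shot" number tells which), for a name from the list of things; names that differ only in an ending like _2 or _b are one class to them, and where a whole thing is asked for, a point or a joint stands for the part that bears it (a point fixed in the world has none). Each returns a list of dicts, best first, with "p" (0 to 1); they miss things now and then, are a little off and sometimes report something else, mostly with a low value. They report only what shows in the picture. A call takes as long as a camera call. They do not tell look-alikes from the thing itself.
- ctrl.boxes_of(name, picture): "xyz" ([x, y, z] in m, in world coordinates, good to about 4 mm: the middle of the surface that is visible of it).
- ctrl.masks_of(name, picture): "region" (400x640 bool, what is visible of it).
- ctrl.mark_of(name, picture): "xyz" ([x, y, z] in m, in world coordinates, good to about 4 mm: a listed point, or the origin of a listed thing).
The state is a dict: "clock": time; "joint_positions": joint angles; "dq": joint speeds; "joint_torque": joint torques, N m; "eef_pos": TCP position; "ee_rot": TCP orientation; "wrist_force": force on the tool from outside, world axes, zero at the start; "moment": the same for the moment, N m; "finger_gap": finger opening in m; "finger_force": force on a finger pad.
Only numpy, scipy, OpenCV 4.12 (cv2) and the standard library are available. Lean on these libraries where they do the work, as an engineer would, in place of code of your own. Each camera call takes 0.05 s, during which the arm holds its last target. There are 200 camera calls.

TASK

Set up the jig for the next panel: thread the wide ring and then the narrow ring down the locating post, each fully home. Then pull the sprung sliding leg out until its pointer stands on the marked line and, while holding it there, swing the cam lever closed flat against the head by squeezing lever and head together between the fingers. Finish still squeezing head and lever together in the grip with the pointer on the line, and leave the other things on the bench alone.

Things in the scene. Friction and masses are not known exactly. Their poses are not given: they have to be found in the camera images.
- jig: Fixed plywood jig base 130 x 390 x 16 mm, flat on the bench. Origin on the bench surface; base spans x -40..90, y -190..200 mm, top z 16. The leg slides out along its +y, at x = 0. Grey guide sleeve 34 mm wide, y -90..20, up to z 56. Low dark lock rail x 27..33, y 20..200, z 16..23: keep fingertips above it. Position and yaw (up to 0.3 rad) vary.
- post_foot (a point): Foot of the upright steel locating post, at jig (0, -150, 16) mm: centre of the post on the base's top. The post is 18 mm in diameter and 50 mm tall, its top 9 mm tapering to 8 mm.
- ring_wide: Loose aluminium ring, 56 mm outer diameter, 22 mm hole, 14 mm high, 70 g, lying flat on the bench; goes on the post first. Origin: centre of its underside; z along the hole.
- ring_narrow: Loose aluminium ring, 40 mm outer diameter, 22 mm hole, 22 mm high, 50 g, lying flat on the bench; goes on the post second, on top of the wide ring. Origin: centre of its underside; z along the hole.
- leg (a joint): How far the leg is pulled out, m: 0 (fully in, as at the start) to 0.10. A spring draws it back with about 3.2 N at 0, 5.2 N at 0.10, until the lever is closed. At value q the head's origin is at jig (0, 65 mm + q, 0) and the pointer at jig y = 91 mm + q.
- head: Head on the leg's outer end; axes as the jig's, origin at bench height under its middle. Black block 24 (x) x 60 (y) mm, z 20..54, centred on the origin. At its outer end an upright aluminium stop plate: y 22..30, x -50..56, z 20..70 mm. Fingers astride the block can pull the leg out by pushing +y on the plate's inner face (y 22).
- pointer (a point): Tip of the small pointer at the +x end of the stop plate, head (66, 26, 22.5) mm.
- cam (a joint): Swing of the cam lever on the head's +x side, rad: 0 open (0 to 0.05 at the start), 0.45 closed, at its stop, flat along the block, pointing +y. Upright pin at head (15, -30) mm. Steel bar 50 mm long, 7 thick, z 26..52. Open, its free end is swung out to x 40 mm. Stays where put; about 6 N near the free end moves it. Closed, block and lever are 30.5 mm across (x -12..18.5).
- lever: The cam lever itself, riding on the head. Origin: on its pin, at bench height; axes as the head's at cam value 0, turned by the cam value about z, so its free end always lies at lever (22, 45, 39.5) mm. Closing it clamps the leg to the lock rail.
- mark: The length mark: a thin black line 26 mm long (along jig x) and 2.5 mm wide on a small pale strip lying on the jig's base, beside the leg on its +x side. Origin: middle of the line, at the base's top (z 16), at jig x = 76 mm; axes as the jig's. Its place along jig y varies, from 126 to 176 mm.
- glue: Bystander: white glue bottle, 60 mm diameter, 170 mm tall, standing left of the jig. Origin: centre of its underside.
- drill: Bystander: cordless drill lying on its side to the right, 240 mm long, 225 mm from battery to top, 70 mm high. Origin: under the outer face of its battery, on the bench.
- screwdriver: Bystander: screwdriver lying on the bench to the right of the jig. Origin: under its middle.
- offcut: Bystander: wooden offcut 60 x 160 x 18 mm lying on the bench, to the left. Origin: centre of its underside.
Mind the look-alikes: they are no part of the job. Leave any black look-alike of the ring_narrow alone.

How it is judged (in metres and radians):
On the way, in this order (a step that is already met when the one before it is completed fails the run):
1. the wide ring lies fully home on the post, with the narrow ring not yet on (z of ring_wide in the frame of post_foot between -0.003 and 0.003 m and horizontal distance between ring_wide and post_foot below 0.005 m and horizontal distance between ring_narrow and post_foot above 0.03 m), for 0.2 s.
2. the narrow ring lies fully home on top of the wide ring (z of ring_wide in the frame of post_foot between -0.003 and 0.003 m and horizontal distance between each of ring_wide, ring_narrow and post_foot below 0.005 m and z of ring_narrow in the frame of post_foot between 0.011 and 0.0175 m), for 0.2 s.
3. the fingers hold the leg with its pointer within 4 mm of the line, the lever still not more than two thirds closed (below 0.3 rad) (y of pointer in the frame of mark between -0.004 and 0.004 m and value of joint cam below 0.3 rad and contact force between the fingers and head above 1 N), for 0.1 s.
At the end, for the whole second after the job is handed in: Wide ring fully home on the post (within 3 mm) with the narrow ring resting on it; pointer within 4 mm of the line along the slide; lever closed (joint above 0.42 of 0.45 rad); the fingers still grip lever and head together, pressing on the lever with more than 4 N; the leg at rest (all of step 2 and y of pointer in the frame of mark between -0.004 and 0.004 m and value of joint cam above 0.42 rad and contact force between the fingers and lever above 4 N and velocity of joint leg between -0.01 and 0.01 m/s); the arm keeps its last pose, push and grip.
It fails at once if the glue is moved more than 30 mm (distance of glue from where it was at the start of the episode above 0.03 m).
It fails at once if the drill is moved more than 30 mm (distance of drill from where it was at the start of the episode above 0.03 m).
It fails at once if the screwdriver is moved more than 30 mm (distance of screwdriver from where it was at the start of the episode above 0.03 m).
It fails at once if the offcut is moved more than 30 mm (distance of offcut from where it was at the start of the episode above 0.03 m).
It also fails if it takes over 72 s, if anything falls off the work surface, if the arm or the gripper's body presses on something with over 40 N, if the wrist force passes 120 N, or if a joint passes its speed limit or range.

## Working session

There is one attempt and no reset: what is moved stays moved. The work goes in short steps, Python scripts to look and compute and a tool call to move; the robot and the scene stay as the last step left them, time stands still between calls to the robot, and variables do not carry over. Pictures are saved under pics/ and viewed, at most 10 in all, crops included, and the job is handed in when it is done.

Besides the shell and the picture viewer there is one more tool, called as a command line: name --argument value ..., lists and objects as JSON in quotes. apply_moves: Moves the arm, as the interface text tells. Its arguments: {"type":"object","properties":{"travel":{"type":"array"},"delta_rot":{"type":"array"},"grip":{"type":"number"},"newtons":{"type":"number"}},"required":["travel","delta_rot"]}

```bash
ls; mkdir -p pics
cat > h.py <<'E'
import numpy as np, cv2
from plant import ctrl
def shot(n,f=None):
    p=ctrl.read_camera(n)
    if f: cv2.imwrite('pics/'+f,p['pixels'])
    return p
def ray(p,u,v):
    x=np.array([(u-p['cx'])/p['fx'],(v-p['cy'])/p['fy']]);s=x.copy()
    for _ in range(20): s=x/(1+p['k1']*(s@s))
    E=np.array(p['extrinsics']);return E[:3,3],E[:3,:3]@np.array([s[0],s[1],1])
def onz(p,u,v,z):
    o,d=ray(p,u,v);return o+d*(z-o[2])/d[2]
def proj(p,X):
    E=np.array(p['extrinsics']);c=E[:3,:3].T@(np.array(X)-E[:3,3]);s=c[:2]/c[2];s=s*(1+p['k1']*(s@s))
    return np.array([s[0]*p['fx']+p['cx'],s[1]*p['fy']+p['cy']])
def tool(dw):
    return 1000*np.array(ctrl.get_state()['ee_rot']).T@np.array(dw)
E
python3 - <<'E'
from h import *
t=shot('top','top0.png');s=shot('side','side0.png')
for nm,p in(('top',t),('side',s)):
  for n in['jig','post_foot','ring_wide','ring_narrow','head','pointer','lever','mark','glue','drill','screwdriver','offcut']:
    print(nm,n,[(np.round(d['xyz'],3).tolist(),round(d['p'],2),proj(p,d['xyz']).round().tolist()) for d in ctrl.mark_of(n,p)[:3]])
cv2.imwrite('pics/both.png',cv2.resize(np.vstack([t['pixels'],s['pixels']]),(480,600)))
E
```

```text
pics
top jig [([0.612, -0.019, -0.0], 0.69, [337.0, 181.0])]
top post_foot [([0.575, -0.165, 0.013], 0.64, [392.0, 194.0])]
top ring_wide []
top ring_narrow [([0.452, 0.2, -0.003], 0.69, [253.0, 242.0]), ([0.698, 0.053, 0.022], 0.68, [309.0, 148.0]), ([0.437, 0.088, 0.001], 0.59, [296.0, 247.0])]
top head [([0.63, 0.044, -0.0], 0.88, [313.0, 175.0])]
top pointer [([0.7, 0.055, 0.02], 0.71, [308.0, 147.0])]
top lever [([0.633, 0.013, 0.002], 0.45, [325.0, 173.0])]
top mark [([0.719, 0.11, 0.018], 0.56, [288.0, 140.0])]
top glue [([0.52, 0.438, -0.002], 0.83, [166.0, 216.0])]
top drill []
top screwdriver [([0.609, -0.39, -0.002], 0.6, [474.0, 183.0]), ([0.611, -0.02, -0.002], 0.2, [337.0, 182.0])]
top offcut [([0.657, 0.371, -0.005], 0.95, [193.0, 166.0])]
side jig [([0.407, -0.406, -0.002], 0.75, [385.0, 161.0]), ([0.611, -0.023, -0.001], 0.73, [293.0, 215.0])]
side post_foot [([0.575, -0.162, 0.016], 0.85, [318.0, 186.0])]
side ring_wide [([0.426, -0.125, 0.0], 0.74, [368.0, 204.0]), ([0.628, 0.047, -0.002], 0.39, [280.0, 228.0])]
side ring_narrow [([0.434, 0.088, -0.003], 0.8, [352.0, 249.0]), ([0.353, 0.032, -0.005], 0.73, [388.0, 241.0]), ([0.453, 0.202, 0.0], 0.64, [336.0, 276.0])]
side head [([0.626, 0.048, -0.003], 0.88, [281.0, 229.0])]
side pointer []
side lever []
side mark []
side glue [([0.523, 0.437, -0.001], 0.84, [277.0, 347.0])]
side drill []
side screwdriver [([0.612, -0.393, -0.004], 0.72, [322.0, 156.0])]
side offcut [([0.657, 0.37, -0.002], 0.86, [224.0, 312.0])]
```

View pics/top0.png

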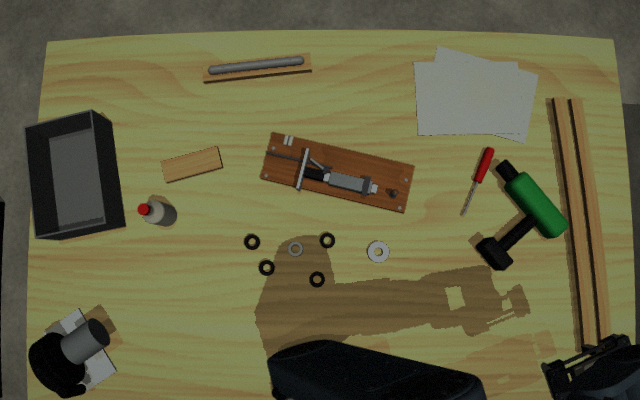

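View pics/side0.png

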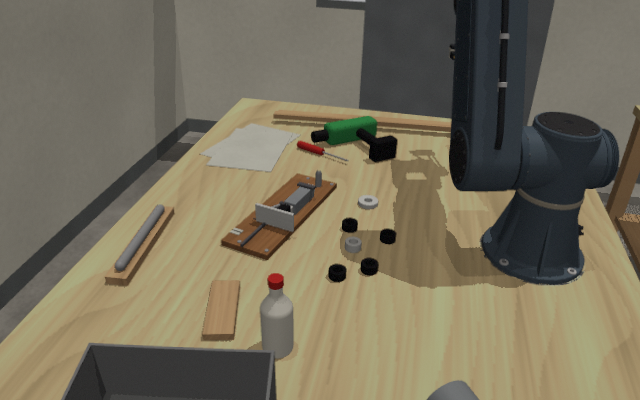

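The wide ring is at (378,251) in top. The aluminium narrow ring is at (296,248), ringed by four black look-alikes. The jig (yaw about −14°) is around (337,181). I'll move over the wide ring and look with the wrist camera.

Run:
```python
from h import *
s=ctrl.get_state();R=np.array(s['ee_rot']);print(R.round(3),s['eef_pos'])
print(tool(np.array([0.426,-0.125,0.181])-s['eef_pos']))
p=ctrl.read_camera('wrist');E=np.array(p['extrinsics']);print((R.T@(E[:3,3]-s['eef_pos'])).round(4),(R.T@E[:3,:3]).round(3),p['fx'])
t=shot('top')
for n,u,v,z in(('wide',378,251.5,.014),('narrow',296,248.5,.022),('b',252,242,.022),('b',327,240,.022),('b',266,268,.022),('b',317,280,.022)):print(n,onz(t,u,v,z).round(3))
```

```text
[[ 0.94  0.34 -0.  ]
 [ 0.34 -0.94  0.  ]
 [-0.   -0.   -1.  ]] [ 0.18693284 -0.51721492  0.18121003]
[ 3.58150252e+02 -2.87600479e+02  2.30110610e-01]
[ 0.0824  0.     -0.2041] [[-0.002 -0.957 -0.291]
 [ 1.    -0.002 -0.001]
 [ 0.    -0.291  0.957]] 288.33445587323126
wide [ 0.426 -0.126  0.014]
narrow [0.434 0.086 0.022]
b [0.45  0.2   0.022]
b [0.455 0.006 0.022]
b [0.383 0.163 0.022]
b [0.353 0.032 0.022]
```

apply_moves --travel '[[39,-31,0],[78,-62,0],[117,-93,0],[156,-124,0],[195,-155,0],[234,-186,0],[273,-217,0],[312,-248,0]]' --delta_rot '[[0,0,-7],[0,0,-14],[0,0,-21],[0,0,-28],[0,0,-35],[0,0,-42],[0,0,-49],[0,0,-55.6]]'

```text
clock: 2.2
eef_pos: [0.3969, -0.1761, 0.1816]
ee_rot: [[0.246, 0.969, 0.001], [0.969, -0.246, -0.0], [-0.0, 0.001, -1.0]]
wrist_force: [0.8, -0.7, 0.2]
finger_gap: 0.0928
finger_force: 0.0
```

Run:
```python
from h import *
s=ctrl.get_state();R=np.array(s['ee_rot']);print(R.round(3),s['eef_pos'],s['joint_positions'],s['clock'])
p=shot('wrist','w1.png')
for n in['ring_wide','post_foot','mark','pointer']:
    print(n,[(np.round(d['xyz'],4).tolist(),round(d['p'],2),proj(p,d['xyz']).round().tolist()) for d in ctrl.mark_of(n,p)[:3]])
print(tool(np.array([0.426,-0.125,0.08])-s['eef_pos']))
```

```text
[[ 0.246  0.969  0.001]
 [ 0.969 -0.246 -0.   ]
 [-0.     0.001 -1.   ]] [ 0.39688679 -0.17613273  0.18156149] [-3.00796854e+01  7.82049769e+00  1.10723647e+02  1.74880172e-03
  6.14063595e+01 -1.58268600e+01] 2.2
ring_wide [([0.4231, -0.1272, 0.0001], 0.82, [330.0, 135.0])]
post_foot [([0.5774, -0.1626, 0.0177], 0.86, [458.0, 133.0])]
mark []
pointer []
[ 56.82983562  15.33792772 101.54796261]
```

View pics/w1.png

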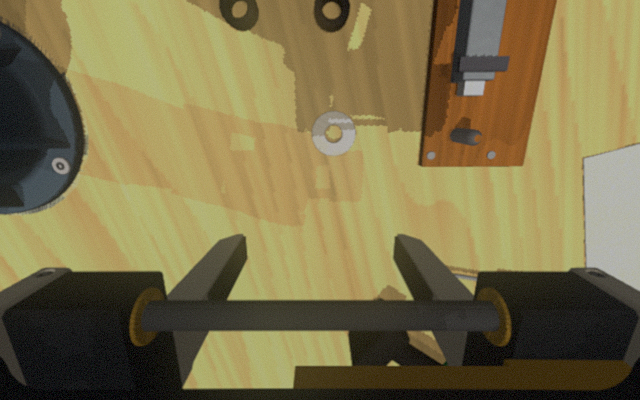

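```bash
cat >> h.py <<'E'
def ringfit(p,n,zt):
    "centre from the mask's outline: hull of ring projected, least squares over x,y"
    from scipy.optimize import least_squares
    r={'ring_wide':.028,'ring_narrow':.020}[n]
    out=[]
    for d in ctrl.masks_of(n,p)[:4]:
        m=d['region'].astype(np.uint8); c=max(cv2.findContours(m,0,1)[0],key=cv2.contourArea)[:,0].astype(float)
        x0=onz(p,*c.mean(0),zt/2)[:2]
        a=np.linspace(0,2*np.pi,72)
        def f(x):
            q=np.array([proj(p,[x[0]+r*np.cos(t),x[1]+r*np.sin(t),z]) for t in a for z in(0,zt)]).astype(np.float32)
            h=cv2.convexHull(q)
            return [cv2.pointPolygonTest(h,(float(u),float(v)),True) for u,v in c]
        s=least_squares(f,x0,loss='soft_l1',diff_step=1e-3)
        out.append((d['p'],s.x.round(4).tolist(),round(float(np.abs(s.fun).mean()),2),p['pixels'][m>0].mean(0).round().tolist()))
    return out
E
python3 - <<'E'
from h import *
p=shot('wrist');print(ringfit(p,'ring_wide',.014))
E
```

```text
[(0.68, [0.4273, -0.1245], 0.62, [140.0, 153.0, 160.0])]
```

The wide ring is at (334,133), and the post foot is at about (455,133) on the jig base.

Run:
```python
from h import *
print(tool(np.array([0.4265,-0.125,0.08])-ctrl.get_state()['eef_pos']))
```

```text
[ 60.05440836  16.2162197  101.23963694]
```

apply_moves --travel '[[28,8,40],[57,16,75],[57,16,101],[57,16,101],[57,16,101]]' --delta_rot '[[0,0,0],[0,0,0],[0,0,0],[0,0,0],[0,0,0]]'

```text
clock: 3.05
eef_pos: [0.4258, -0.1279, 0.0808]
ee_rot: [[0.253, 0.968, -0.0], [0.968, -0.253, 0.0], [-0.0, -0.0, -1.0]]
wrist_force: [-0.1, -0.6, 0.6]
finger_gap: 0.093
finger_force: 0.0
```

Run:
```python
from h import *
p=shot('wrist','w2.png');print(ctrl.get_state()['eef_pos'],ringfit(p,'ring_wide',.014),ctrl.mark_of('ring_wide',p)[:1])
for d in ringfit(p,'ring_wide',.014): print(tool(np.array([*d[1],0.003])-ctrl.get_state()['eef_pos']))
```

```text
[ 0.42622567 -0.12801946  0.08140559] [(0.67, [0.4276, -0.125], 0.96, [166.0, 178.0, 182.0])] [{'xyz': [0.4231, -0.1259, -0.0006], 'p': 0.58}]
[ 2.91506517  0.22714528 78.53531225]
```

View pics/w2.png

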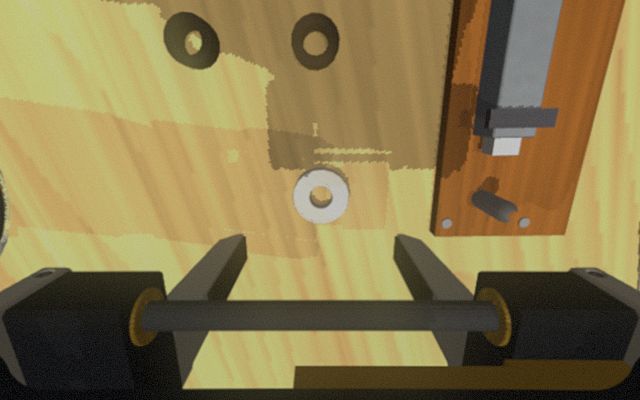

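The ring is at (321,195), centred between the fingers. I'll descend and grip it.

apply_moves --travel '[[2,0,35],[2,0,65],[2,0,77],[2,0,77],[2,0,77]]' --delta_rot '[[0,0,0],[0,0,0],[0,0,0],[0,0,0],[0,0,0]]'

```text
clock: 3.75
eef_pos: [0.4271, -0.1252, 0.0043]
ee_rot: [[0.251, 0.968, 0.001], [0.968, -0.251, -0.0], [-0.0, 0.001, -1.0]]
wrist_force: [0.7, 0.1, 1.1]
finger_gap: 0.093
finger_force: 0.0
```

apply_moves --travel '[[0,0,0],[0,0,0],[0,0,0],[0,0,0],[0,0,0],[0,0,0]]' --delta_rot '[[0,0,0],[0,0,0],[0,0,0],[0,0,0],[0,0,0],[0,0,0]]' --grip 0.3 --newtons 15

```text
clock: 4.35
eef_pos: [0.4264, -0.1248, 0.0033]
ee_rot: [[0.251, 0.968, -0.0], [0.968, -0.251, 0.0], [0.0, -0.0, -1.0]]
wrist_force: [-0.6, 0.1, -0.7]
finger_gap: 0.0495
finger_force: 0.0
```

Run:
```python
from h import *
s=ctrl.get_state();print(s['finger_gap'],s['finger_force'],s['eef_pos'])
p=shot('wrist','w3.png')
```

```text
0.0495026827172913 0.0 [ 0.42637895 -0.12484159  0.00325712]
```

View pics/w3.png

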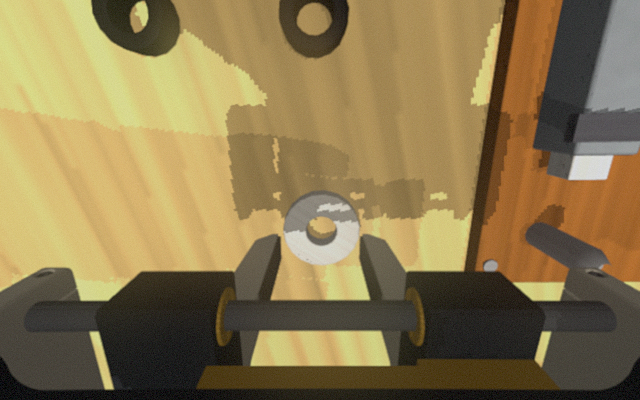

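Run:
```python
from h import *
p=shot('wrist');s=ctrl.get_state();R=np.array(s['ee_rot']);e=np.array(s['eef_pos'])
print(s['finger_gap'],s['finger_force'],e)
for v in([0,0,0],[0,.028,0],[0,-.028,0],[.0075,.02475,0],[.0075,.02475,-.02]):print(v,proj(p,e+R@np.array(v)).round())
print(ringfit(p,'ring_wide',.014))
```

```text
0.04161846870247769 0.0 [ 0.42637777 -0.12484965  0.00323485]
[0, 0, 0] [319. 226.]
[0, 0.028, 0] [356. 226.]
[0, -0.028, 0] [282. 226.]
[0.0075, 0.02475, 0] [352. 216.]
[0.0075, 0.02475, -0.02] [355. 226.]
[(0.69, [0.4276, -0.1252], 1.38, [153.0, 166.0, 171.0])]
```

apply_moves --travel '[[0,0,0],[0,0,0]]' --delta_rot '[[0,0,0],[0,0,0]]'

```text
clock: 4.7
eef_pos: [0.4264, -0.1248, 0.0032]
ee_rot: [[0.251, 0.968, -0.0], [0.968, -0.251, 0.0], [0.0, -0.0, -1.0]]
wrist_force: [0.1, 0.3, 0.5]
finger_gap: 0.0284
finger_force: 0.0
```

Run:
```python
from h import *
p=shot('wrist','w4.png');s=ctrl.get_state();print(s['finger_gap'],s['finger_force'],s['eef_pos'],s['clock'])
print(ringfit(p,'ring_wide',.014))
```

```text
0.028022184176919707 0.0 [ 0.42638173 -0.12485706  0.00321359] 4.75
[(0.61, [0.4278, -0.1247], 3.5, [141.0, 154.0, 159.0])]
```

View pics/w4.png

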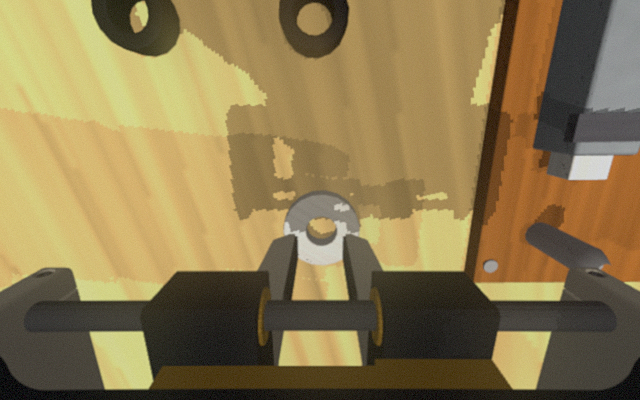

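The fingers shut to 28 mm and cover the ring instead of gripping it, so their ends look higher than the TCP reading says. I'll check that from the side camera.

Run:
```python
from h import *
p=shot('side');t=shot('top');s=ctrl.get_state();e=np.array(s['eef_pos'])
im=[]
for q in(p,t):
    u,v=proj(q,e);print(u,v,proj(q,e+[0,0,.05]),proj(q,e+[0,0,.084]),proj(q,[.4275,-.125,.014]))
    c=q['pixels'][int(v)-60:int(v)+20,int(u)-50:int(u)+50];im.append(cv2.resize(c,None,fx=4,fy=4,interpolation=2))
    print(int(u)-50,int(v)-60)
cv2.imwrite('pics/s5.png',np.hstack(im))
```

```text
367.5747948964034 202.92904191436156 [368.87759231 187.12104325] [369.7855623  176.03501647] [367.4559191  199.49367726]
317 142
377.27712539414483 251.33360293196418 [379.35319547 251.10801681] [380.86766013 250.94327182] [377.76173779 250.85366748]
327 191
```

View pics/s5.png

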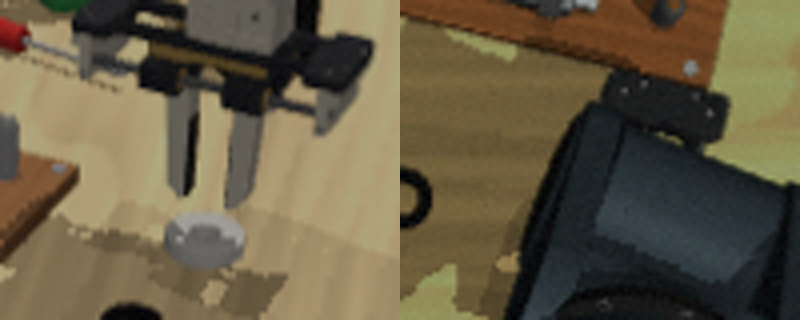

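The side view shows the fingertips (near (370,192)) about 35 mm above the reported TCP, and clear of the ring at (368,201). The wrist view gives the same offset (about 36 mm). So the real finger ends sit short of the stated tool frame. I'll open up, descend that much more, and probe the bench lightly for contact.

apply_moves --travel '[[0,0,0],[0,0,0],[0,0,0],[0,0,0],[0,0,0],[0,0,10],[0,0,20],[0,0,26]]' --delta_rot '[[0,0,0],[0,0,0],[0,0,0],[0,0,0],[0,0,0],[0,0,0],[0,0,0],[0,0,0]]' --grip 1

```text
clock: 5.7
eef_pos: [0.4258, -0.1246, -0.0241]
ee_rot: [[0.251, 0.968, -0.001], [0.968, -0.251, 0.001], [0.0, -0.001, -1.0]]
wrist_force: [-0.3, -0.7, 0.2]
finger_gap: 0.0874
finger_force: 0.0
```

apply_moves --travel '[[0,0,0],[0,0,1],[0,0,2]]' --delta_rot '[[0,0,0],[0,0,0],[0,0,0]]'

```text
clock: 6.0
eef_pos: [0.4265, -0.1249, -0.0247]
ee_rot: [[0.251, 0.968, 0.0], [0.968, -0.251, -0.0], [-0.0, 0.0, -1.0]]
wrist_force: [-0.6, 0.7, 0.3]
finger_gap: 0.093
finger_force: 0.0
```

apply_moves --travel '[[0,0,1],[0,0,2]]' --delta_rot '[[0,0,0],[0,0,0]]'

```text
clock: 6.2
eef_pos: [0.4265, -0.1249, -0.0267]
ee_rot: [[0.251, 0.968, 0.0], [0.968, -0.251, -0.0], [-0.0, 0.0, -1.0]]
wrist_force: [0.3, 0.4, 0.3]
finger_gap: 0.093
finger_force: 0.0
```

apply_moves --travel '[[0,0,1],[0,0,2],[0,0,2]]' --delta_rot '[[0,0,0],[0,0,0],[0,0,0]]'

```text
clock: 6.5
eef_pos: [0.4263, -0.1248, -0.0289]
ee_rot: [[0.251, 0.968, -0.0], [0.968, -0.251, 0.0], [0.0, -0.0, -1.0]]
wrist_force: [-0.8, -0.4, 0.7]
finger_gap: 0.0925
finger_force: 0.0
```

apply_moves --travel '[[0,0,1],[0,0,2],[0,0,2]]' --delta_rot '[[0,0,0],[0,0,0],[0,0,0]]'

```text
clock: 6.8
eef_pos: [0.4263, -0.1248, -0.0309]
ee_rot: [[0.251, 0.968, -0.0], [0.968, -0.251, 0.0], [0.0, -0.0, -1.0]]
wrist_force: [0.4, -0.0, -0.6]
finger_gap: 0.0932
finger_force: 0.0
```

apply_moves --travel '[[0,0,1],[0,0,2],[0,0,2]]' --delta_rot '[[0,0,0],[0,0,0],[0,0,0]]'

```text
clock: 7.1
eef_pos: [0.4263, -0.1248, -0.0329]
ee_rot: [[0.251, 0.968, -0.0], [0.968, -0.251, 0.0], [0.0, -0.0, -1.0]]
wrist_force: [1.0, -0.7, 0.5]
finger_gap: 0.0931
finger_force: 0.0
```

apply_moves --travel '[[0,0,1],[0,0,2],[0,0,2]]' --delta_rot '[[0,0,0],[0,0,0],[0,0,0]]'

```text
clock: 7.4
eef_pos: [0.4263, -0.1248, -0.0349]
ee_rot: [[0.251, 0.968, -0.0], [0.968, -0.251, 0.0], [0.0, -0.0, -1.0]]
wrist_force: [0.0, 0.3, 0.1]
finger_gap: 0.0931
finger_force: 0.0
```

apply_moves --travel '[[0,0,1],[0,0,1.5],[0,0,1.5]]' --delta_rot '[[0,0,0],[0,0,0],[0,0,0]]'

```text
clock: 7.7
eef_pos: [0.4263, -0.1248, -0.0363]
ee_rot: [[0.251, 0.968, -0.0], [0.968, -0.251, 0.0], [0.0, -0.0, -1.0]]
wrist_force: [-1.0, -1.2, 0.3]
finger_gap: 0.0931
finger_force: 0.0
```

apply_moves --travel '[[0,0,0],[0,0,0],[0,0,0],[0,0,0],[0,0,0],[0,0,0]]' --delta_rot '[[0,0,0],[0,0,0],[0,0,0],[0,0,0],[0,0,0],[0,0,0]]' --grip 0.45 --newtons 15

```text
clock: 8.3
eef_pos: [0.4264, -0.1249, -0.0362]
ee_rot: [[0.251, 0.968, 0.0], [0.968, -0.251, -0.0], [0.0, 0.0, -1.0]]
wrist_force: [-0.1, -0.5, 0.5]
finger_gap: 0.0565
finger_force: 15.0
```

Run:
```python
from h import *
p=shot('wrist');s=ctrl.get_state();print(s['finger_gap'],s['finger_force'],s['clock']);print(ringfit(p,'ring_wide',.014))
q=shot('side');u,v=map(int,proj(q,[.4263,-.125,0]))
a=cv2.resize(q['pixels'][v-50:v+20,u-35:u+35],(400,400),interpolation=2);b=cv2.resize(p['pixels'][130:330,220:420],(400,400))
cv2.imwrite('pics/s6.png',np.hstack([a,b]));print(u,v)
```

```text
0.056509101870184916 15.000012258533388 8.35
[(0.63, [0.4269, -0.1251], 1.43, [142.0, 153.0, 158.0])]
367 203
```

View pics/s6.png

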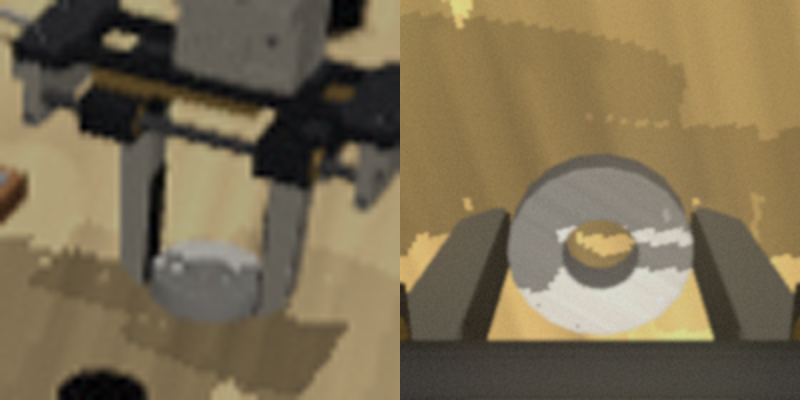

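The ring is held (gap 56.5 mm, 15 N) and centred between the fingers, with its underside 36 mm above the TCP reading. Next I'll lift and approach the post.

Run:
```python
from h import *
print(tool(np.array([0.561,-0.221,0.07])-ctrl.get_state()['eef_pos']))
```

```text
[ -59.29340726  154.42913233 -106.25981375]
```

apply_moves --travel '[[0,0,-40],[0,10,-80],[-15,50,-106],[-30,90,-106],[-45,125,-106],[-59,154,-106],[-59,154,-106],[-59,154,-106]]' --delta_rot '[[0,0,0],[0,0,0],[0,0,0],[0,0,0],[0,0,0],[0,0,0],[0,0,0],[0,0,0]]'

```text
clock: 9.25
eef_pos: [0.5601, -0.2204, 0.0691]
ee_rot: [[0.251, 0.968, -0.001], [0.968, -0.251, 0.001], [0.0, -0.001, -1.0]]
wrist_force: [-0.6, 1.0, -0.4]
finger_gap: 0.0562
finger_force: 15.0
```

```bash
cat >> h.py <<'E'
def marks(p,ns):
    for n in ns: print(n,[(np.round(d['xyz'],4).tolist(),round(d['p'],2),proj(p,d['xyz']).round().tolist()) for d in ctrl.mark_of(n,p)[:3]])
E
python3 - <<'E'
from h import *
s=ctrl.get_state();print(s['eef_pos'],s['finger_gap'],s['finger_force'],s['clock'])
p=shot('wrist','w7.png')
marks(p,['post_foot','jig','mark','pointer','head'])
p=shot('wrist');marks(p,['post_foot','mark','pointer'])
E
```

```text
[ 0.56008865 -0.22040758  0.06906737] 0.05623353144232043 14.99997045029886 9.25
post_foot [([0.5738, -0.1622, 0.0136], 0.61, [318.0, 139.0])]
jig [([0.6069, -0.3875, 0.0005], 0.54, [397.0, 326.0])]
mark [([0.5568, -0.2202, 0.1041], 0.34, [313.0, 247.0])]
pointer []
head []
post_foot [([0.5754, -0.1626, 0.0161], 0.64, [319.0, 140.0])]
mark []
pointer []
```

View pics/w7.png

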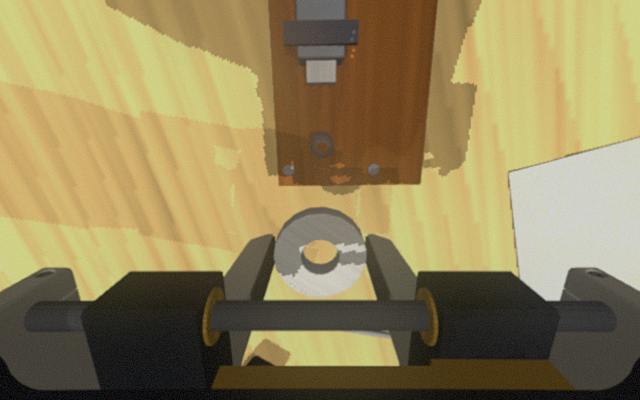

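Run:
```python
from h import *
p=shot('wrist')
for u,v,z in((320.5,146,.066),(319,140,.016),(278,184,.016),(420,184,.016),(272,30,.016),(436,30,.016)):print(onz(p,u,v,z).round(4))
g=cv2.cvtColor(p['pixels'][125:165,295:350],cv2.COLOR_BGR2GRAY)
s=p['pixels'][125:165,295:350].astype(int);m=((s[...,2]-s[...,0])<25).astype(np.uint8)
n,l,st,c=cv2.connectedComponentsWithStats(m);print([(st[i].tolist(),(c[i]+[295,125]).round(1).tolist()) for i in range(1,n) if st[i][4]>30])
e=ctrl.get_state()['eef_pos'];print(e,tool(np.array([.575,-.1625,.07])-e),ringfit(p,'ring_wide',.014)[:0])
o=ctrl.masks_of('ring_wide',p)[0]['region'];cc=np.argwhere(o).mean(0);print(cc,onz(p,cc[1],cc[0],e[2]+.036+.009)-e)
```

```text
[ 0.5767 -0.1634  0.066 ]
[ 0.5755 -0.1633  0.016 ]
[ 0.529  -0.1922  0.016 ]
[ 0.655 -0.225  0.016]
[ 0.5611 -0.0715  0.016 ]
[ 0.6863 -0.1043  0.016 ]
[([19, 11, 18, 10, 59], [323.9, 140.5])]
[ 0.5606222  -0.22050779  0.06981461] [59.75977585 -0.62760148 -0.18615897] []
[251.70407825 319.33073607] [0.00070528 0.00081956 0.045     ]
```

apply_moves --travel '[[30,0.5,0],[58.5,1,0],[58.5,1,20],[58.5,1,36],[58.5,1,36]]' --delta_rot '[[0,0,0],[0,0,0],[0,0,0],[0,0,0],[0,0,0]]'

```text
clock: 10.4
eef_pos: [0.5751, -0.1636, 0.0319]
ee_rot: [[0.251, 0.968, -0.003], [0.968, -0.251, 0.001], [0.0, -0.003, -1.0]]
wrist_force: [-0.1, -0.4, -1.1]
finger_gap: 0.0567
finger_force: 15.0
```

Run:
```python
from h import *
p=shot('wrist');s=shot('side');print(ctrl.get_state()['eef_pos'],ctrl.get_state()['wrist_force'])
u,v=map(int,proj(s,[.5765,-.163,.06]))
a=cv2.resize(s['pixels'][v-35:v+35,u-35:u+35],(400,400),interpolation=2);b=cv2.resize(p['pixels'][180:310,255:385],(400,400))
cv2.imwrite('pics/s8.png',np.hstack([a,b]));print(u,v)
```

```text
[ 0.57639655 -0.164347    0.03401191] [-0.08331707 -0.52468752 -0.46078762]
317 172
```

View pics/s8.png

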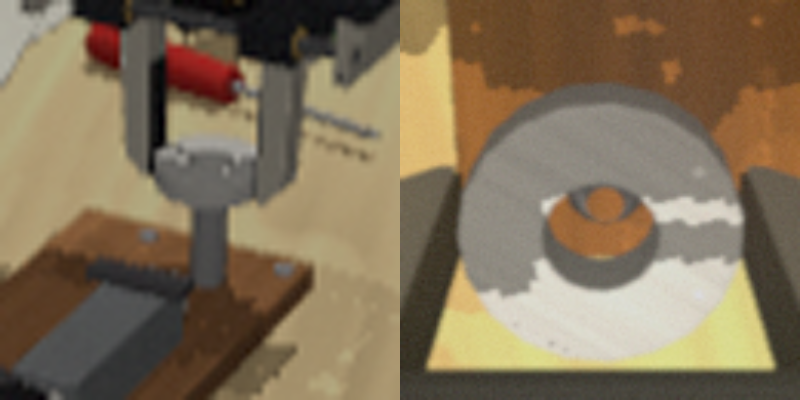

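In the side crop the ring sits right above the post. In the wrist crop the post's top disc shows through the hole at about (605,203), toward its far (tool +x) side. I've now used all ten views, so from here I'll work from numbers.

Run:
```python
from h import *
p=shot('wrist');e=np.array(ctrl.get_state()['eef_pos']);R=np.array(ctrl.get_state()['ee_rot'])
a=onz(p,255+205/3.077,180+203/3.077,.066);zb=e[2]+.0362
print(e,'post top in tool',(R.T@(a-e)*1000).round(1))
# hole: top rim ellipse left/right 543..660, top 185; bottom of lower rim inner ~290 ; ring outline
for n,u,v,z in(('hole top-rim far',600,185,zb+.014),('hole top-rim near',600,290,zb+.014),('L',543,235,zb+.014),('Rr',660,235,zb+.014),('outer near',600,360,zb+.014),('outer far',600,103,zb+.014)):
    print(n,(R.T@(onz(p,255+(u-400)/3.077,180+v/3.077,z)-e)*1000).round(1))
```

```text
[ 0.57666288 -0.16451596  0.0344453 ] post top in tool [ -1.4   1.7 -31.6]
hole top-rim far [ 11.3   0.7 -50.2]
hole top-rim near [-11.1   0.6 -50.2]
L [  0.9 -10.3 -50.2]
Rr [  0.9  12.2 -50.2]
outer near [-27.    0.6 -50.2]
outer far [ 27.7   0.7 -50.2]
```

apply_moves --travel '[[-1.5,1,0],[-1.5,1,6],[-1.5,1,12],[-1.5,1,18],[-1.5,1,18]]' --delta_rot '[[0,0,0],[0,0,0],[0,0,0],[0,0,0],[0,0,0]]'

```text
clock: 11.05
eef_pos: [0.5762, -0.1657, 0.0146]
ee_rot: [[0.251, 0.968, -0.002], [0.968, -0.251, 0.001], [0.0, -0.002, -1.0]]
wrist_force: [0.0, -0.0, -0.9]
finger_gap: 0.0563
finger_force: 15.0
```

apply_moves --travel '[[0,0,10],[0,0,20],[0,0,28],[0,0,32],[0,0,32]]' --delta_rot '[[0,0,0],[0,0,0],[0,0,0],[0,0,0],[0,0,0]]'

```text
clock: 11.55
eef_pos: [0.5765, -0.1658, -0.0171]
ee_rot: [[0.251, 0.968, -0.001], [0.968, -0.251, 0.0], [0.0, -0.001, -1.0]]
wrist_force: [-0.0, 0.1, -0.2]
finger_gap: 0.0563
finger_force: 15.0
```

apply_moves --travel '[[0,0,1],[0,0,2],[0,0,3],[0,0,3]]' --delta_rot '[[0,0,0],[0,0,0],[0,0,0],[0,0,0]]'

```text
clock: 11.95
eef_pos: [0.5769, -0.166, -0.0192]
ee_rot: [[0.251, 0.968, 0.0], [0.968, -0.251, -0.0], [-0.0, 0.0, -1.0]]
wrist_force: [0.8, -0.3, -0.5]
finger_gap: 0.0562
finger_force: 15.0
```

apply_moves --travel '[[0,0,0],[0,0,0],[0,0,0],[0,0,0],[0,0,0],[0,0,-40],[0,0,-80],[0,0,-100]]' --delta_rot '[[0,0,0],[0,0,0],[0,0,0],[0,0,0],[0,0,0],[0,0,0],[0,0,0],[0,0,0]]' --grip 0.85

```text
clock: 12.75
eef_pos: [0.5781, -0.1663, 0.084]
ee_rot: [[0.251, 0.968, 0.003], [0.968, -0.251, -0.001], [-0.0, 0.004, -1.0]]
wrist_force: [0.4, 0.0, -0.9]
finger_gap: 0.0791
finger_force: 0.0
```

Run:
```python
from h import *
e=ctrl.get_state()['eef_pos'];print(e,ctrl.get_state()['finger_gap'])
p=shot('wrist');s=shot('side');t=shot('top')
for q in(p,s,t): marks(q,['ring_wide','post_foot']); print([ (d['p'],np.argwhere(d['region']).mean(0)[::-1].round(1)) for d in ctrl.masks_of('ring_wide',q)[:2]], proj(q,[.577,-.1655,.016+.007]))
print('narrow',ctrl.mark_of('ring_narrow',t)[:3],tool(np.array([.434,.087,.05])-e))
```

```text
[ 0.57809117 -0.16634929  0.08400133] 0.07908917640833724
ring_wide [([0.5721, -0.1679, 0.0145], 0.9, [313.0, 202.0])]
post_foot [([0.577, -0.1632, 0.0157], 0.75, [317.0, 197.0])]
[(0.82, array([318.4, 201.3]))] [317.58658772 201.37423259]
ring_wide [([0.5747, -0.1683, 0.0177], 0.68, [318.0, 184.0]), ([0.6084, -0.021, 0.0025], 0.18, [294.0, 214.0])]
post_foot [([0.5752, -0.1647, 0.017], 0.63, [318.0, 185.0])]
[(0.5, array([318.3, 183.3]))] [317.46447696 183.10552675]
ring_wide []
post_foot []
[] [392.99312584 193.0698301 ]
narrow [{'xyz': [0.3535, 0.032, 0.0019], 'p': 0.63}, {'xyz': [0.4511, 0.2041, -0.0024], 'p': 0.6}, {'xyz': [0.4389, 0.091, 0.0037], 'p': 0.59}] [ 209.09001369 -203.02822426   34.13392321]
```

apply_moves --travel '[[33,-32,0],[66,-64,0],[99,-96,0],[132,-128,0],[165,-160,0],[190,-185,0],[204,-203,0],[204,-203,0]]' --delta_rot '[[0,0,0],[0,0,0],[0,0,0],[0,0,0],[0,0,0],[0,0,0],[0,0,0],[0,0,0]]' --grip 0.7

```text
clock: 14.2
eef_pos: [0.4302, 0.084, 0.0808]
ee_rot: [[0.248, 0.969, -0.001], [0.969, -0.248, 0.0], [-0.0, -0.001, -1.0]]
wrist_force: [0.1, -0.8, -0.3]
finger_gap: 0.0653
finger_force: 0.0
```

Run:
```python
from h import *
p=shot('wrist');p=shot('wrist');e=np.array(ctrl.get_state()['eef_pos']);print(e,ctrl.get_state()['clock'])
for r in ringfit(p,'ring_narrow',.022): print(r,tool(np.array([*r[1],0])-e).round(1))
marks(p,['ring_narrow'])
```

```text
[0.43207785 0.08238912 0.08092362] 14.3
(0.82, [0.3805, 0.0211], 5.53, [41.0, 63.0, 71.0]) [-72.3 -34.6  80.9]
(0.81, [0.4357, 0.0895], 0.62, [155.0, 175.0, 184.0]) [ 7.8  1.7 80.9]
(0.77, [0.3866, 0.1642], 1.18, [38.0, 60.0, 71.0]) [ 67.8 -64.6  80.9]
(0.73, [0.4529, 0.2027], 1.48, [46.0, 71.0, 86.0]) [121.7 -10.1  80.9]
ring_narrow [([0.4593, 0.0093, -0.0008], 0.96, [361.0, 253.0]), ([0.3819, 0.1658, -0.0001], 0.73, [248.0, 128.0]), ([0.4528, 0.2012, 0.0007], 0.71, [309.0, 69.0])]
```

apply_moves --travel '[[7.5,1.5,30],[7.5,1.5,60],[7.5,1.5,90],[7.5,1.5,105],[7.5,1.5,111],[7.5,1.5,111]]' --delta_rot '[[0,0,0],[0,0,0],[0,0,0],[0,0,0],[0,0,0],[0,0,0]]'

```text
clock: 15.0
eef_pos: [0.4351, 0.0888, -0.0307]
ee_rot: [[0.252, 0.968, -0.001], [0.968, -0.252, -0.0], [-0.0, -0.001, -1.0]]
wrist_force: [0.9, 1.0, 0.3]
finger_gap: 0.0647
finger_force: 0.0
```

apply_moves --travel '[[0,0,0],[0,0,0],[0,0,0],[0,0,0],[0,0,0],[0,0,0]]' --delta_rot '[[0,0,0],[0,0,0],[0,0,0],[0,0,0],[0,0,0],[0,0,0]]' --grip 0.3

```text
clock: 15.6
eef_pos: [0.4353, 0.0894, -0.0298]
ee_rot: [[0.251, 0.968, 0.001], [0.968, -0.251, 0.0], [0.0, 0.001, -1.0]]
wrist_force: [-0.5, -0.7, 7.1]
finger_gap: 0.0396
finger_force: 15.0
```

Run:
```python
from h import *
p=shot('wrist');e=np.array(ctrl.get_state()['eef_pos']);print(e,ctrl.get_state()['finger_gap'],ctrl.get_state()['finger_force'])
for r in ringfit(p,'ring_narrow',.022):
  if r[3][0]>100: print(r,tool(np.array([*r[1],0])-e).round(1))
print(tool(np.array([.577,-.165,.075])-e))
```

```text
[ 0.43528546  0.08939307 -0.02980325] 0.03959872723164992 15.00177076086402
(0.82, [0.436, 0.0894], 1.33, [123.0, 134.0, 140.0]) [  0.2   0.7 -29.8]
[-210.70931199  201.05787927 -104.68945786]
```

apply_moves --travel '[[0,0,-45],[-5,5,-90],[-40,38,-90],[-75,71,-90],[-109,104,-90],[-143,136,-90],[-175,167,-90],[-200,190,-90]]' --delta_rot '[[0,0,0],[0,0,0],[0,0,0],[0,0,0],[0,0,0],[0,0,0],[0,0,0],[0,0,0]]'

```text
clock: 16.5
eef_pos: [0.5695, -0.1543, 0.0597]
ee_rot: [[0.252, 0.968, 0.0], [0.968, -0.252, -0.0], [-0.0, 0.0, -1.0]]
wrist_force: [-0.0, 1.3, 0.1]
finger_gap: 0.0397
finger_force: 15.0
```

apply_moves --travel '[[-8,8,0],[-12,11.5,0],[-12,11.5,0],[-12,11.5,0],[-12,11.5,0]]' --delta_rot '[[0,0,0],[0,0,0],[0,0,0],[0,0,0],[0,0,0]]'

```text
clock: 17.0
eef_pos: [0.5764, -0.1653, 0.0598]
ee_rot: [[0.25, 0.968, -0.0], [0.968, -0.25, 0.0], [0.0, -0.0, -1.0]]
wrist_force: [-0.3, 0.4, -0.8]
finger_gap: 0.0396
finger_force: 15.0
```

Run:
```python
from h import *
p=shot('wrist');s=ctrl.get_state();e=np.array(s['eef_pos']);print(e,s['finger_gap'],s['wrist_force'],s['clock'],tool(np.array([.5772,-.1662,0])-e))
m=max(ctrl.masks_of('ring_narrow',p),key=lambda d:np.argwhere(d['region']).mean(0)[0])['region']
c=max(cv2.findContours(m.astype(np.uint8),0,1)[0],key=cv2.contourArea)[:,0]
print(c.min(0),c.max(0),tool(onz(p,*((c.min(0)+c.max(0))/2.),e[2]+.0298+.011)-e))
```

```text
[ 0.57656716 -0.16548403  0.05988967] 0.03958788130625722 [ 0.48508309  0.55923128 -1.0748792 ] 17.05 [-0.53934978  0.79807218 59.88954617]
[286 215] [352 286] [ -0.19711612   0.14470989 -40.80002591]
```

apply_moves --travel '[[-0.5,1,12],[-0.5,1,22],[-0.5,1,28],[-0.5,1,34],[-0.5,1,38],[-0.5,1,38]]' --delta_rot '[[0,0,0],[0,0,0],[0,0,0],[0,0,0],[0,0,0],[0,0,0]]'

```text
clock: 17.7
eef_pos: [0.5769, -0.1665, 0.0208]
ee_rot: [[0.251, 0.968, -0.002], [0.968, -0.251, 0.001], [0.001, -0.002, -1.0]]
wrist_force: [-1.5, 5.0, -2.3]
finger_gap: 0.0395
finger_force: 15.0
```

apply_moves --travel '[[0,0,8],[0,0,15],[0,0,19],[0,0,21],[0,0,21]]' --delta_rot '[[0,0,0],[0,0,0],[0,0,0],[0,0,0],[0,0,0]]'

```text
clock: 18.2
eef_pos: [0.577, -0.1663, 0.0005]
ee_rot: [[0.251, 0.968, -0.001], [0.968, -0.251, 0.001], [0.001, -0.002, -1.0]]
wrist_force: [-2.0, 7.2, -0.9]
finger_gap: 0.0397
finger_force: 15.0
```

apply_moves --travel '[[1,0,0],[1,0,1],[1,0,1]]' --delta_rot '[[0,0,0],[0,0,0],[0,0,0]]'

```text
clock: 18.5
eef_pos: [0.5774, -0.1659, 0.0002]
ee_rot: [[0.251, 0.968, -0.001], [0.968, -0.251, 0.0], [0.0, -0.001, -1.0]]
wrist_force: [-6.3, 4.6, 6.1]
finger_gap: 0.0396
finger_force: 15.0
```

apply_moves --travel '[[0,0,0],[0,0,0],[0,0,0],[0,0,0],[0,0,-30],[0,0,-70],[0,0,-85],[0,0,-85]]' --delta_rot '[[0,0,0],[0,0,0],[0,0,0],[0,0,0],[0,0,0],[0,0,0],[0,0,0],[0,0,0]]' --grip 0.7

```text
clock: 19.3
eef_pos: [0.5791, -0.1667, 0.0868]
ee_rot: [[0.251, 0.968, 0.004], [0.968, -0.251, -0.002], [-0.0, 0.004, -1.0]]
wrist_force: [0.6, -0.2, -1.0]
finger_gap: 0.0653
finger_force: 0.0
```

Run:
```python
from h import *
s=ctrl.get_state();print(s['eef_pos'],s['wrist_force'],s['finger_gap'])
p=shot('wrist');q=shot('side');t=shot('top')
for a in(p,q,t): marks(a,['ring_narrow','ring_wide'])
for a in(p,q):
  for n,z in(('ring_narrow',.041),('ring_wide',.023)):print(n,[(d['p'],np.argwhere(d['region']).min(0)[::-1],np.argwhere(d['region']).max(0)[::-1]) for d in ctrl.masks_of(n,a)[:4]],proj(a,[.577,-.1655,z]).round(1))
# expected outline of narrow ring if home
for a in(p,q):
  r=np.array([proj(a,[.577+.02*np.cos(x),-.1655+.02*np.sin(x),z]) for x in np.linspace(0,6.28,60) for z in(.030,.052)]);print(r.min(0).round(1),r.max(0).round(1))
```

```text
[ 0.57914843 -0.16668623  0.08677466] [ 0.57550658 -0.18187632 -1.02161155] 0.06530397861914476
ring_narrow [([0.5771, -0.1658, 0.0312], 0.84, [317.0, 203.0]), ([0.458, 0.0072, -0.0006], 0.74, [140.0, 48.0]), ([0.6089, -0.3869, 0.0019], 0.74, [387.0, 354.0])]
ring_wide [([0.576, -0.1709, 0.0171], 0.9, [317.0, 204.0])]
ring_narrow [([0.3863, 0.1601, -0.0044], 0.81, [368.0, 270.0]), ([0.3535, 0.0307, -0.0041], 0.76, [388.0, 241.0]), ([0.4525, 0.0042, -0.0019], 0.6, [351.0, 229.0])]
ring_wide [([0.5768, -0.1688, 0.0191], 0.65, [318.0, 184.0]), ([0.7006, 0.0523, 0.0206], 0.65, [252.0, 218.0])]
ring_narrow [([0.357, 0.0329, 0.0029], 0.68, [317.0, 278.0]), ([0.4558, 0.0077, -0.0052], 0.44, [326.0, 240.0]), ([0.4507, 0.2022, -0.0019], 0.43, [253.0, 242.0])]
ring_wide []
ring_narrow [(0.96, array([ 0, 15]), array([43, 70])), (0.9, array([295, 183]), array([339, 230])), (0.77, array([99, 15]), array([160,  70]))] [316.2 206.2]
ring_wide [(0.66, array([288, 173]), array([345, 218]))] [316.4 200.5]
ring_narrow [(0.78, array([380, 228]), array([396, 243])), (0.71, array([311, 172]), array([324, 183])), (0.69, array([342, 217]), array([357, 232])), (0.51, array([329, 263]), array([346, 281]))] [317.6 177.5]
ring_wide [(0.57, array([308, 179]), array([327, 189]))] [317.5 183.1]
[293.2 182. ] [339.  231.3]
[310.5 170.8] [324.8 184.4]
```

Both ring outlines match the fully-home prediction. Next I'll move over the head and measure the mark and head from close by.

apply_moves --travel '[[35,0,0],[75,0,0],[115,1,0],[155,1,0],[190,1,0],[220,2,0],[224,2,0],[224,2,0]]' --delta_rot '[[0,0,0],[0,0,0],[0,0,0],[0,0,0],[0,0,0],[0,0,0],[0,0,0],[0,0,0]]' --grip 1

```text
clock: 20.75
eef_pos: [0.6359, 0.0506, 0.0846]
ee_rot: [[0.25, 0.968, -0.0], [0.968, -0.25, -0.0], [-0.0, -0.0, -1.0]]
wrist_force: [-0.7, -0.6, 0.1]
finger_gap: 0.0931
finger_force: 0.0
```

```bash
cat >> h.py <<'E'
O=np.array([.6153,-.0208,0]);th=np.radians(-14.6);J=np.array([[np.cos(th),-np.sin(th),0],[np.sin(th),np.cos(th),0],[0,0,1]])
def jig(X): return (J.T@(np.array(X)-O)*1000).round(1)
def un(x): return O+J@(np.array(x)/1000)
E
python3 - <<'E'
from h import *
p=shot('wrist');p=shot('wrist','w10.png');s=ctrl.get_state();print(s['eef_pos'],jig(s['eef_pos']),np.round(s['ee_rot'],3).tolist())
for n in('mark','pointer','head','lever','post_foot'): print(n,[(jig(d['xyz']).tolist(),round(d['p'],2),proj(p,d['xyz']).round().tolist()) for d in ctrl.mark_of(n,p)[:3]])
# profile along jig y through the mark strip and along plate top
P=cv2.cvtColor(p['pixels'],cv2.COLOR_BGR2GRAY).astype(np.float32)
def prof(x,ys,z):
    q=np.array([proj(p,un([x,y,z])) for y in ys],np.float32);return cv2.remap(P,q[None,:,0],q[None,:,1],1)[0].astype(int)
ys=np.arange(120,190,1.)
for x in(68,76,84): print(x,prof(x,ys,16).tolist())
ys=np.arange(75,105,1.)
for x in(-40,-25,45): print('plate',x,prof(x,ys,70).tolist())
print('ptr',[prof(64,ys,z).tolist() for z in(22.5,)])
E
```

```text
[0.63576006 0.0491679  0.08466809] [ 2.2 72.9 84.7] [[0.251, 0.968, -0.0], [0.968, -0.251, -0.0], [-0.0, -0.0, -1.0]]
mark [([72.6, 154.7, 17.8], 0.87, [398.0, 113.0]), ([-1.5, -146.4, 17.8], 0.63, [316.0, 376.0])]
pointer [([58.1, 94.5, 25.5], 0.77, [379.0, 181.0])]
head [([-5.7, 66.9, 3.2], 0.91, [312.0, 202.0])]
lever [([8.4, 33.6, 3.7], 0.73, [325.0, 232.0])]
post_foot [([-0.3, -148.2, 16.6], 0.94, [317.0, 376.0])]
68 [84, 86, 83, 84, 83, 82, 82, 82, 81, 80, 83, 81, 83, 80, 86, 86, 82, 82, 83, 80, 85, 82, 83, 114, 147, 150, 153, 152, 149, 148, 155, 149, 138, 85, 41, 75, 133, 151, 147, 147, 148, 149, 151, 150, 154, 127, 90, 75, 78, 78, 80, 77, 77, 79, 79, 79, 81, 79, 81, 80, 76, 79, 78, 78, 79, 78, 77, 74, 79, 78]
76 [85, 84, 87, 86, 84, 86, 85, 85, 86, 84, 85, 82, 82, 78, 82, 85, 85, 83, 82, 84, 84, 81, 86, 122, 152, 152, 149, 150, 156, 156, 156, 155, 142, 92, 40, 67, 137, 162, 161, 157, 158, 156, 156, 157, 156, 128, 88, 78, 80, 81, 79, 81, 84, 84, 82, 78, 82, 82, 80, 81, 81, 80, 80, 79, 79, 81, 79, 81, 82, 80]
84 [90, 89, 90, 90, 87, 85, 86, 88, 89, 87, 87, 87, 86, 91, 87, 88, 8
[... 157 characters left out ...]
, 90, 96, 93, 90, 96, 95, 93, 100, 103, 102, 95, 96, 100, 99, 92, 97, 99, 101, 104]
plate -40 [189, 186, 188, 189, 187, 188, 188, 187, 186, 183, 187, 185, 184, 157, 134, 136, 136, 136, 134, 136, 131, 114, 98, 98, 100, 94, 95, 97, 96, 96]
plate -25 [112, 118, 116, 116, 113, 114, 118, 114, 114, 112, 113, 113, 117, 118, 126, 132, 133, 134, 132, 131, 129, 114, 93, 92, 93, 91, 93, 93, 93, 91]
plate 45 [109, 110, 111, 110, 110, 109, 111, 109, 112, 112, 109, 111, 112, 109, 113, 125, 130, 130, 131, 132, 134, 128, 109, 91, 96, 94, 95, 96, 94, 88]
ptr [[112, 108, 111, 110, 112, 108, 109, 110, 109, 107, 106, 110, 111, 111, 110, 110, 108, 109, 108, 108, 107, 107, 106, 108, 109, 108, 108, 108, 105, 106]]
```

Run:
```python
from h import *
p=shot('wrist');s=ctrl.get_state();print(jig(s['eef_pos']))
P=cv2.cvtColor(p['pixels'],cv2.COLOR_BGR2GRAY).astype(np.float32)
def prof(xs,ys,z):
    q=np.array([proj(p,un([x,y,z])) for x in xs for y in ys],np.float32);return cv2.remap(P,q[None,:,0],q[None,:,1],1)[0].astype(int).tolist()
xs=np.arange(-30,62,2.)
print(xs.tolist())
for y,z in((50,54),(60,54),(70,54),(78,54),(84,54)): print('blk',y,prof(xs,[y],z))
print('plate L',prof(np.arange(-62,-40,1.),[92],70));print('plate R',prof(np.arange(45,75,1.),[93],70))
for x in(58,60,62,64,66,68): print('ptr',x,prof([x],np.arange(84,104,1.),22.5))
m=ctrl.masks_of('lever',p)
for d in m[:1]:
  a=np.argwhere(d['region'])[:,::-1];print('lever',d['p'],[jig(onz(p,*a[f(a[:,k])],.052)) for k in(0,1) for f in(np.argmin,np.argmax)])
```

```text
[ 2.3 73.3 84.8]
[-30.0, -28.0, -26.0, -24.0, -22.0, -20.0, -18.0, -16.0, -14.0, -12.0, -10.0, -8.0, -6.0, -4.0, -2.0, 0.0, 2.0, 4.0, 6.0, 8.0, 10.0, 12.0, 14.0, 16.0, 18.0, 20.0, 22.0, 24.0, 26.0, 28.0, 30.0, 32.0, 34.0, 36.0, 38.0, 40.0, 42.0, 44.0, 46.0, 48.0, 50.0, 52.0, 54.0, 56.0, 58.0, 60.0]
blk 50 [114, 115, 115, 116, 117, 115, 119, 99, 55, 61, 53, 57, 57, 54, 53, 53, 56, 53, 53, 52, 67, 70, 128, 153, 145, 111, 91, 96, 97, 117, 113, 113, 119, 117, 113, 113, 115, 118, 116, 118, 112, 111, 112, 114, 116, 117]
blk 60 [114, 116, 115, 115, 117, 119, 118, 87, 57, 56, 54, 54, 54, 55, 53, 53, 56, 55, 53, 61, 78, 76, 69, 69, 125, 170, 165, 137, 91, 104, 102, 102, 107, 102, 101, 104, 101, 103, 106, 104, 101, 105, 101, 105, 106, 106]
blk 70 [114, 114, 115, 119, 116, 114, 118, 84, 53, 55, 55, 57, 58, 55, 53, 55, 54, 54, 54, 61, 81, 76, 101, 77, 72, 70, 107, 166, 167, 148, 109, 108, 111, 112, 113, 109, 109, 110, 112, 111, 110, 107, 107, 103, 103, 106]
blk 78 [112, 115, 117, 117, 120, 119, 116, 83, 56, 54, 59, 55, 57, 59, 58, 56, 58, 56, 51, 61, 85, 86, 114, 107, 98, 78, 72, 74, 120, 170, 1
[... 632 characters left out ...]
5, 87, 78, 75, 82, 88, 99, 105, 106, 105, 104, 100]
ptr 60 [145, 113, 101, 105, 107, 107, 106, 104, 97, 87, 84, 90, 86, 86, 101, 107, 107, 106, 104, 104]
ptr 62 [123, 109, 106, 109, 110, 107, 104, 104, 103, 101, 98, 101, 102, 102, 105, 108, 105, 107, 106, 107]
ptr 64 [109, 105, 107, 110, 109, 109, 109, 113, 108, 109, 107, 108, 110, 108, 108, 105, 105, 107, 104, 108]
ptr 66 [112, 109, 107, 110, 109, 110, 109, 107, 108, 108, 109, 107, 108, 105, 106, 107, 102, 100, 104, 107]
ptr 68 [114, 111, 109, 110, 110, 111, 110, 110, 110, 107, 112, 111, 113, 109, 109, 103, 84, 79, 74, 88]
lever 0.56 [array([ 5.8, 36.2, 52. ]), array([32.4, 81.7, 52. ]), array([24.6, 83.5, 52. ]), array([ 8.6, 30.2, 52. ])]
```

```bash
sed -i 's/^O=.*/O=np.array([.6128,-.0202,0]);th=np.radians(-13.6);J=np.array([[np.cos(th),-np.sin(th),0],[np.sin(th),np.cos(th),0],[0,0,1]])/' h.py
python3 - <<'E'
from h import *
e=ctrl.get_state()['eef_pos'];print(jig(e),tool(un([3.2,74,-8])-e))
E
```

```text
[ 6.1 73.3 84.8] [ 0.61212229 -2.90733742 92.7777761 ]
```

apply_moves --travel '[[0.5,-3,0],[0.5,-3,30],[0.5,-3,55],[0.5,-3,75],[0.5,-3,88],[0.5,-3,92.5],[0.5,-3,92.5]]' --delta_rot '[[0,0,-1],[0,0,-1],[0,0,-1],[0,0,-1],[0,0,-1],[0,0,-1],[0,0,-1]]'

```text
clock: 21.9
eef_pos: [0.6332, 0.0514, -0.0078]
ee_rot: [[0.234, 0.972, -0.0], [0.972, -0.234, -0.0], [-0.0, -0.0, -1.0]]
wrist_force: [-0.7, 0.2, -0.4]
finger_gap: 0.0929
finger_force: 0.0
```

Run:
```python
from h import *
s=ctrl.get_state();print(jig(s['eef_pos']),s['wrist_force'],s['finger_gap'],s['clock'])
p=shot('wrist')
for n in('mark','pointer','lever'): print(n,[(jig(d['xyz']).tolist(),round(d['p'],2)) for d in ctrl.mark_of(n,p)[:2]])
```

```text
[ 3.  74.4 -7.8] [-0.68737839  0.23371124 -0.42794635] 0.09285661186885998 21.9
mark [([78.3, 153.2, 19.0], 0.65)]
pointer [([59.4, 92.0, 25.1], 0.94)]
lever [([12.5, 35.0, 0.2], 0.8)]
```

apply_moves --travel '[[4,0,0],[12,0,0],[22,0,0],[32,0,0],[42,0,0],[52,0,0],[60,0,0],[60,0,0]]' --delta_rot '[[0,0,0],[0,0,0],[0,0,0],[0,0,0],[0,0,0],[0,0,0],[0,0,0],[0,0,0]]'

```text
clock: 22.9
eef_pos: [0.6476, 0.111, -0.0078]
ee_rot: [[0.233, 0.973, 0.001], [0.973, -0.233, 0.0], [0.0, 0.001, -1.0]]
wrist_force: [0.5, -4.1, 2.6]
finger_gap: 0.093
finger_force: 1.9
```

```bash
cat >> h.py <<'E'
def line(p,g=None):
    P=cv2.cvtColor(p['pixels'],cv2.COLOR_BGR2GRAY).astype(np.float32)
    def prof(x,ys,z):
        q=np.array([proj(p,un([x,y,z])) for y in ys],np.float32);return cv2.remap(P,q[None,:,0],q[None,:,1],1)[0].astype(int).tolist()
    ys=np.arange(135,172,1.)
    print(ys[0],'step1'); 
    for x in(70,76,82,86): print('mark',x,prof(x,ys,16))
    for x in(57,59,61,63,65): print('ptr',x,prof(x,ys,22.5))
E
python3 - <<'E'
from h import *
s=ctrl.get_state();print(jig(s['eef_pos']),s['wrist_force'],s['clock'])
p=shot('wrist')
for n in('mark','pointer','lever'): print(n,[(jig(d['xyz']).tolist(),round(d['p'],2)) for d in ctrl.mark_of(n,p)[:2]])
line(p)
E
```

```text
[  3.  135.7  -7.8] [ 0.52473159 -4.08660473  2.63489062] 22.9
mark [([75.8, 152.5, 16.4], 0.66)]
pointer [([60.8, 147.7, 27.6], 0.58)]
lever [([9.1, 93.2, 1.5], 0.82)]
135.0 step1
mark 70 [99, 104, 98, 82, 77, 78, 96, 128, 137, 138, 132, 132, 133, 134, 134, 133, 103, 42, 57, 118, 141, 138, 140, 145, 145, 143, 143, 141, 136, 93, 73, 74, 72, 69, 75, 75, 85]
mark 76 [79, 84, 81, 79, 80, 82, 101, 135, 139, 139, 135, 136, 136, 139, 137, 132, 90, 46, 56, 120, 138, 138, 133, 132, 133, 138, 142, 145, 144, 94, 70, 78, 76, 78, 79, 77, 80]
mark 82 [79, 81, 82, 82, 81, 83, 111, 139, 141, 137, 141, 139, 140, 143, 144, 140, 96, 48, 68, 125, 148, 145, 143, 143, 142, 142, 142, 140, 127, 84, 79, 78, 77, 79, 86, 84, 88]
mark 86 [94, 90, 90, 93, 91, 92, 128, 165, 171, 171, 170, 171, 165, 162, 164, 159, 104, 51, 80, 150, 175, 172, 172, 166, 168, 168, 169, 170, 152, 93, 86, 89, 90, 88, 88, 90, 88]
ptr 57 [98, 95, 93, 100, 97, 100, 97, 99, 95, 96, 96, 96, 96, 93, 98, 96, 93, 86, 79, 73, 73, 74, 77, 77, 78, 81, 79, 81, 80, 82, 81, 80, 83, 80, 80, 77, 81]
ptr 59 [97, 98, 94, 96, 98, 98, 99, 95, 95, 98, 95, 95, 96, 93, 89, 69, 65, 73, 70, 74, 73, 75, 75, 75, 73, 72, 74, 78, 77, 75, 77, 78, 77, 77, 80, 79, 82]
ptr 61 [96, 96, 97, 96, 97, 99, 99, 99, 98, 100, 101, 101, 96, 74, 62, 58, 77, 88, 85, 69, 69, 79, 88, 85, 81, 83, 86, 86, 85, 85, 81, 75, 71, 75, 74, 75, 75]
ptr 63 [93, 98, 97, 100, 98, 101, 98, 98, 97, 101, 130, 138, 132, 91, 63, 65, 115, 137, 124, 56, 44, 99, 139, 142, 139, 138, 140, 138, 135, 139, 133, 88, 71, 69, 72, 72, 73]
ptr 65 [95, 94, 97, 97, 100, 100, 95, 89, 84, 105, 136, 137, 127, 91, 63, 64, 111, 136, 127, 60, 43, 98, 135, 137, 143, 140, 138, 141, 139, 141, 134, 90, 74, 72, 71, 73, 75]
```

Run:
```python
from h import *
p=shot('wrist')
for z in(22.5,):
  for ch,nm in((0,'B'),(2,'R')):
    P=p['pixels'][...,ch].astype(np.float32);print(nm,'rows y, cols x 50..78/2')
    for y in range(160,138,-1):
      q=np.array([proj(p,un([x,y,z])) for x in range(50,80,2)],np.float32);print(y,' '.join('%3d'%v for v in cv2.remap(P,q[None,:,0],q[None,:,1],1)[0]))
m=ctrl.masks_of('pointer',p)
for d in m[:1]:
  a=np.argwhere(d['region'])[:,::-1];i=a[:,0].argmax();print(d['p'],len(a),a[i],jig(onz(p,*a[i],.0225)),jig(onz(p,*a[a[:,0]>a[i][0]-4].mean(0),.0225)))
```

```text
B rows y, cols x 50..78/2
160  42  35  39  40  40  38 110 124 127 126 121 118 116 119 126
159  37  37  42  43  37  36 115 121 128 128 114 116 113 120 128
158  42  39  39  39  40  36 115 119 123 122 120 123 123 123 126
157  40  41  34  39  37  38 114 124 125 126 118 123 125 127 129
156  42  43  36  43  38  39  91  98  96  94  95  97  99  97 100
155  41  39  43  36  42  37  45  30  31  37  37  32  34  34  40
154  41  38  38  35  40  36  48  48  45  45  46  40  37  40  41
153  46  45  43  38  37  33  98 105 108 106 108 106 107 109 106
152  78  76  78  55  37  39 111 121 120 117 119 125 121 120 124
151  89  88  88  78  44  41 115 118 116 120 120 124 121 122 123
150  87  88  88  87  52  35 105 112 120 122 120 122 120 123 126
149  87  88  90  90  73  41  71  72  88 124 122 121 121 123 130
148  87  87  88  88  84  56  54  53  58 120 118 122 121 123 123
147  87  87  88  83  93  69  63  66  66 122 123 124 118 121 120
146  86  88  86  92  87  81  96 105  99 122 122 126 121 119 119
145  89  87  88  89  86  88 110 125 116 119 117 119 124 121 122
144  86  90  89  89  88  86  93  84  80  89  87  8
[... 1128 characters left out ...]
148 101  99  98  99  97  67  65  64  73 142 141 143 141 144 145
147 100 100  99  98 104  83  75  76  77 144 142 144 138 144 139
146 100 100 101 102 101  95 113 121 115 141 142 147 142 143 140
145 102  99  99 102 100 102 130 145 134 140 137 140 145 143 144
144  96 100 102  98 101  97 111 122 121 126 123 123 131 129 132
143 101 102 100 103  99  99 100 108 102 104 107 110 109 109 110
142 101  98  97 100  99  99 101 102 105 102 106 109 108 106 105
141 102 104 101  99 101 100 101 103 105 105 105 105 111 109 107
140  98 105 103 101 104 102 102 101 105 103 105 106 107 106 107
139 105 102 103 102 102 105 104 104 102 106 104 107 109 105 105
0.76 13259 [428 252] [ 75.4 127.6  22.5] [ 74.6 124.6  22.5]
```

```bash
cat >> h.py <<'E'
def gap():
    p=shot('wrist');e=jig(ctrl.get_state()['eef_pos'])
    P=cv2.cvtColor(p['pixels'],cv2.COLOR_BGR2GRAY).astype(np.float32)
    def dip(xs,ys,z):
        q=np.array([[proj(p,un([x,y,z])) for y in ys] for x in xs],np.float32);v=cv2.remap(P,q[...,0],q[...,1],1).mean(0)
        w=np.clip(np.percentile(v,70)-20-v,0,None);return (w*ys).sum()/w.sum(),v.min()
    l=dip(np.arange(72,84,2),np.arange(147,158,.5),16)
    # pointer: the dip nearest below the line
    ys=np.arange(l[0]-8,l[0]+9,.5);q=np.array([[proj(p,un([x,y,22.5])) for y in ys] for x in(61.5,63,64.5)],np.float32)
    v=cv2.remap(P,q[...,0],q[...,1],1).mean(0)
    print('tcp',e,'line',np.round(l,2));print(' '.join('%.1f:%d'%(y-l[0],a) for y,a in zip(ys,v)))
E
python3 - <<'E'
from h import *
gap();gap();gap()
E
```

```text
tcp [  2.8 134.1  -7.8] line [152.21  43.99]
-8.0:118 -7.5:131 -7.0:129 -6.5:115 -6.0:94 -5.5:71 -5.0:63 -4.5:59 -4.0:61 -3.5:74 -3.0:98 -2.5:115 -2.0:125 -1.5:126 -1.0:127 -0.5:128 0.0:128 0.5:119 1.0:96 1.5:71 2.0:48 2.5:48 3.0:61 3.5:83 4.0:112 4.5:125 5.0:130 5.5:130 6.0:128 6.5:128 7.0:129 7.5:130 8.0:130 8.5:129
tcp [  2.8 134.1  -7.8] line [152.22  41.82]
-8.0:119 -7.5:129 -7.0:129 -6.5:112 -6.0:92 -5.5:72 -5.0:63 -4.5:60 -4.0:64 -3.5:74 -3.0:98 -2.5:115 -2.0:125 -1.5:128 -1.0:127 -0.5:127 0.0:125 0.5:117 1.0:94 1.5:70 2.0:50 2.5:46 3.0:61 3.5:84 4.0:110 4.5:125 5.0:129 5.5:129 6.0:129 6.5:130 7.0:130 7.5:129 8.0:129 8.5:129
tcp [  2.8 134.1  -7.8] line [152.23  44.42]
-8.0:119 -7.5:130 -7.0:129 -6.5:115 -6.0:95 -5.5:72 -5.0:64 -4.5:61 -4.0:64 -3.5:75 -3.0:99 -2.5:116 -2.0:125 -1.5:128 -1.0:129 -0.5:129 0.0:128 0.5:118 1.0:94 1.5:69 2.0:46 2.5:44 3.0:60 3.5:83 4.0:111 4.5:125 5.0:130 5.5:130 6.0:131 6.5:131 7.0:131 7.5:131 8.0:128 8.5:129
```

apply_moves --travel '[[2,0,0],[4.6,0,0],[4.6,0,0],[4.6,0,0],[4.6,0,0]]' --delta_rot '[[0,0,0],[0,0,0],[0,0,0],[0,0,0],[0,0,0]]'

```text
clock: 23.85
eef_pos: [0.6482, 0.1141, -0.0078]
ee_rot: [[0.234, 0.972, -0.0], [0.972, -0.234, 0.0], [-0.0, -0.0, -1.0]]
wrist_force: [-0.1, -4.3, 1.9]
finger_gap: 0.0928
finger_force: 2.0
```

Run:
```python
from h import *
gap();s=ctrl.get_state();print(s['wrist_force'],s['finger_force'],s['finger_gap'],s['clock'])
```

```text
tcp [  2.8 138.9  -7.9] line [152.23  46.38]
-8.0:98 -7.5:98 -7.0:100 -6.5:102 -6.0:106 -5.5:111 -5.0:114 -4.5:115 -4.0:117 -3.5:120 -3.0:124 -2.5:124 -2.0:119 -1.5:105 -1.0:84 -0.5:70 0.0:64 0.5:61 1.0:55 1.5:51 2.0:50 2.5:52 3.0:61 3.5:80 4.0:108 4.5:122 5.0:128 5.5:128 6.0:126 6.5:128 7.0:129 7.5:130 8.0:130 8.5:130
[-1.22583981 -5.00969615  1.82269587] 2.027154564857483 0.0932760487072443 23.9
```

The pointer is on the line (offset about 0 mm). I'll close the grip on block and lever now.

apply_moves --travel '[[0,0,0],[0,0,0],[0,0,0],[0,0,0],[0,0,0],[0,0,0],[0,0,0],[0,0,0]]' --delta_rot '[[0,0,0],[0,0,0],[0,0,0],[0,0,0],[0,0,0],[0,0,0],[0,0,0],[0,0,0]]' --grip 0.2 --newtons 30

```text
clock: 24.7
eef_pos: [0.6499, 0.1134, -0.0069]
ee_rot: [[0.235, 0.972, 0.003], [0.972, -0.235, -0.0], [0.0, 0.003, -1.0]]
wrist_force: [-8.3, -8.1, 14.9]
finger_gap: 0.0342
finger_force: 19.6
```

Run:
```python
from h import *
gap();s=ctrl.get_state();print(s['wrist_force'],s['finger_force'],s['finger_gap'],s['clock'],jig(s['eef_pos']))
```

```text
tcp [  2.5 138.3  -7. ] line [152.24  54.33]
-8.0:103 -7.5:106 -7.0:109 -6.5:112 -6.0:115 -5.5:118 -5.0:121 -4.5:124 -4.0:126 -3.5:128 -3.0:127 -2.5:121 -2.0:104 -1.5:83 -1.0:70 -0.5:66 0.0:62 0.5:58 1.0:56 1.5:54 2.0:51 2.5:49 3.0:60 3.5:79 4.0:104 4.5:125 5.0:133 5.5:133 6.0:132 6.5:132 7.0:133 7.5:133 8.0:133 8.5:133
[-18.36167114  -6.32402977  21.8493499 ] 24.86310213804245 0.03053163842390434 24.75 [  2.5 138.3  -7. ]
```

apply_moves --travel '[[0,0,0],[0,0,0],[0,0,0],[0,0,0],[0,0,0]]' --delta_rot '[[0,0,0],[0,0,0],[0,0,0],[0,0,0],[0,0,0]]'

```text
clock: 25.25
eef_pos: [0.6476, 0.1142, -0.0069]
ee_rot: [[0.234, 0.972, -0.002], [0.972, -0.234, 0.0], [-0.0, -0.002, -1.0]]
wrist_force: [-7.0, -5.3, 12.3]
finger_gap: 0.0297
finger_force: 32.9
```

Run:
```python
from h import *
gap();gap();s=ctrl.get_state();print(s['wrist_force'],s['finger_force'],s['finger_gap'],s['clock'],jig(s['eef_pos']),np.abs(s['dq']).max())
p=shot('wrist');print([(jig(d['xyz']),d['p']) for d in ctrl.mark_of('lever',p)[:1]])
q=shot('side');marks(q,['ring_wide','glue','offcut','screwdriver']);print([(d['p'],np.argwhere(d['region']).min(0)[::-1],np.argwhere(d['region']).max(0)[::-1]) for n in('ring_narrow','ring_wide') for d in ctrl.masks_of(n,q)[:5]])
```

```text
tcp [  2.2 138.8  -6.9] line [152.34  50.19]
-8.0:101 -7.5:103 -7.0:104 -6.5:108 -6.0:112 -5.5:115 -5.0:119 -4.5:121 -4.0:124 -3.5:127 -3.0:128 -2.5:126 -2.0:117 -1.5:91 -1.0:73 -0.5:63 0.0:61 0.5:59 1.0:55 1.5:50 2.0:48 2.5:52 3.0:63 3.5:87 4.0:116 4.5:131 5.0:133 5.5:132 6.0:132 6.5:133 7.0:132 7.5:133 8.0:132 8.5:131
tcp [  2.2 138.8  -6.9] line [152.3   49.59]
-8.0:100 -7.5:103 -7.0:104 -6.5:107 -6.0:111 -5.5:116 -5.0:118 -4.5:120 -4.0:122 -3.5:125 -3.0:128 -2.5:127 -2.0:118 -1.5:95 -1.0:75 -0.5:64 0.0:61 0.5:57 1.0:53 1.5:53 2.0:50 2.5:53 3.0:62 3.5:85 4.0:112 4.5:130 5.0:135 5.5:132 6.0:133 6.5:134 7.0:134 7.5:132 8.0:132 8.5:131
[-6.78609415 -4.90637334 12.10091367] 32.925902009010315 0.029594078520322007 25.35 [  2.2 138.8  -6.9] 0.13046157146188692
[(array([10.7, 95.1,  2.3]), 0.66)]
ring_wide [([0.5777, -0.1652, 0.0203], 0.68, [317.0, 184.0])]
glue [([0.521, 0.4383, 0.0017], 0.72, [278.0, 347.0])]
offcut [([0.6579, 0.371, 0.0008], 0.98, [223.0, 311.0])]
screwdriver [([0.6088, -0.3961, 0.0013], 0.79, [323.0, 154.0])]
[(0.82, array([361, 258]), array([378, 275])), (0.71, array([328, 264]), array([345, 281])), (0.66, array([311, 173]), array([324, 183])), (0.52, array([341, 217]), array([357, 232])), (0.51, array([381, 229]), array([395, 243])), (0.54, array([308, 180]), array([327, 189]))]
```

Run:
```python
from h import *
print(ctrl.finish_job())
```

```text
the job is handed in; nothing more can be done
None
```

I handed the job in at about 25 s, though the hand-in returned no verdict: by camera both rings are home on the post, the pointer is about 0.4 mm off the line, and the head and lever are gripped closed at about 33 N. The fingertips sit roughly 36 mm short of the reported TCP, so the first grasp missed and I corrected for it.

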